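# Ring the small service bell

## Robot

A 6-joint arm with a two-finger parallel gripper is mounted at the origin on a cart in front of the work surface, level with it; the furniture and walls round the work are solid. World frame = base frame: x ahead of the robot, y to its left, z up, the work surface at z = 0. Lengths are in m, angles in rad, forces in N, time in s.
With the tool pointing down it reaches from about 0.375 to 0.9 m from the base axis. Payload 3.1 kg.
Tool frame: the origin (TCP) lies at the very end of the fingers, on their centre line; the grasp point (between the pads) lies 19 mm behind it (manip.grasp_offset is the distance from the TCP to the grasp point, in m); y points along the fingers, z is the direction in which the jaws open and shut, and the axes are right-handed (so a half turn about y gives the same grasp; the last joint's range is limited). The gripper opens to 85 mm and grips with 20 to 120 N. Pads are 22 mm wide; open, the fingers measure 114 mm over their backs; the gripper's body (76 mm by 85 mm) begins 54 mm behind the grasp point. The pads swing forward as they close: fully open they stand 13 mm farther back than shut.
Start: joints at [-1.526, 0.527, 1.433, -0, 1.181, -0.178], TCP at [0.139, -0.609, 0.231] pointing down, gripper open.
Joint ranges: [-3.08, 3.08], [-0.75, 2.2], [0.22, 2.44], [-1.43, 4.57], [0, 2.65], [-2.85, 2.85]. Speed limits (rad/s): [2.79, 2.79, 3.14, 3.14, 3.14, 3.14].

## Interface

Orientations are given as a unit quaternion [x, y, z, w].
In Python, from station import manip gives the robot as it stands.
- The arm moves only by the tool apply_moves, never from a script. Its argument "motion" is a list of rows, each a list of 5 numbers: the finger opening in mm, from 0 to 85.4, then the shift along the tool's x, y, z in units of 30 mm (1.0 is 30 mm), then the turn about the tool's y in units of 10 degrees (1.0 is 10 degrees). In form: [[fingers, x, y, z, twist], ...]. A call has 1 to 12 rows; each row is the pose to reach, as a shift and turn from the pose commanded when the call began, along the tool's axes at that moment; what a row does not reach only later rows make up. A row lasts 1/8 s, in which the tool goes at most 62.5 mm and 10.7 degrees, less where a joint would pass 70% of its speed; a pose out of reach is approached as far as the arm can. A call with a gripper value outside its range is refused whole. The fingers move at their own pace and stop on an object; "squeeze" is the grip in N (left out, the last holds). Time passes only in rows, so rows that repeat a pose let the fingers close. It gives the time, the measured TCP pose, the force and the opening at its end, in the units of the state.
- manip.sense(): the state, without advancing time (a new reading comes with each control period).
- manip.snapshot(name): name is "side" or "top" or "wrist"; returns the picture (384x512x3 uint8, red, green, blue); there is no depth.
- manip.get_calibration(name): a dict with "intrinsics" (3x3 intrinsics, pixels), "extrinsics" (4x4, takes a point from camera to world coordinates). Camera axes: x right, y up, looking along -z (the intrinsics and any distortion apply to the point x, -y, -z); pixel columns grow to the right and rows downward; lengths in m; the calibration is good to about 2 mm. A picture is of the moment at which its call begins: read the wrist's pose just before it. get_calibration takes no time and is no camera call; for the wrist camera it gives the pose at the moment of the call.
- manip.sign_off(): hands the job in, once; it reports no verdict.
The state is a dict: "t": time; "q": joint angles; "qd": joint speeds; "tau": joint torques, N m; "tcp_pos": TCP position; "tool_rot": TCP orientation; "force": force on the tool from outside, world axes, zero at the start; "ft_torque": the same for the moment, N m; "finger_gap": opening from 0.0 (shut) to 1.0 (fully open).
Only numpy, scipy, OpenCV 4.12 (cv2) and the standard library are available. Lean on these libraries where they do the work, as an engineer would, in place of code of your own. Each camera call takes 0.05 s, during which the arm holds its last target.

## Task

Call the shopkeeper: ring the smaller of the two service bells twice, pressing its plunger lightly with the fingertips and letting it come right up and free of the fingers after each ring, then withdraw. The bell stays standing where it is, the bigger bell must not ring, and the tin, the stamp and the gift box are left where they are.

Things in the scene. Friction and masses are not known exactly. Their poses are not given: they have to be found in the camera images.
- small_bell: the smaller of the two service bells: steel dome 68 mm across on a black foot, dome top 46 mm above the table. 0.35 kg, stands loose; origin at the centre of its underside, z up. The two bells may swap places, one left and one right of the middle.
- small_bell_top (a point): centre of the flat round top (17 mm across) of the small bell's plunger, on the bell's axis; 60 mm above the table and 14 mm above the dome at rest, and it goes down with the plunger
- small_bell_plunger (a joint): how far the small bell's plunger is pressed down, m: 0 at rest, 0.007 at its stop; the bell rings by 0.003. A spring lifts it: 1 N to start, 2.5 N at 3 mm, 4.5 N at the stop, which is rigid.
- big_bell: the bigger of the two service bells: steel dome 100 mm across on a black foot, dome top 66 mm above the table. 0.6 kg, stands loose; origin at the centre of its underside, z up. The two bells may swap places, one left and one right of the middle.
- big_bell_top (a point): centre of the flat round top (23 mm across) of the big bell's plunger, on the bell's axis; 80 mm above the table and 14 mm above the dome at rest, and it goes down with the plunger
- big_bell_plunger (a joint): how far the big bell's plunger is pressed down, m: 0 at rest, 0.007 at its stop; the bell rings by 0.003. A spring lifts it: 1 N to start, 2.5 N at 3 mm, 4.5 N at the stop, which is rigid.
- cocoa_tin: round green tin with a gold lid, 68 mm across, 91 mm high, standing loose near the front edge (a like one far back by the crate is not meant); origin at the centre of its underside
- date_stamp: wooden date stamp, foot 30 x 50 mm, 68 mm high with a turned handle, standing loose at the front left (a like one far back is fixed); origin at the centre of its underside
- gift_cube: small wrapped gift box, 64 x 64 x 56 mm, standing loose at the front right (a like one by the crate is not meant); origin at the centre of its underside
Mind the look-alikes: they are no part of the job. What is shaped like the small_bell but turquoise is not meant.

How it is judged:
By the outcome, as a careful person would: the job done as asked, in the order asked, and still so for the second after the job is handed in, with the robot touching nothing.
It also fails if it takes over 38 s, if anything falls off the work surface, if the arm or the gripper's body presses on something with over 40 N, if the wrist force passes 120 N, or if a joint passes its speed limit or range.

## Working session

There is one attempt and no reset: what is moved stays moved. The work goes in short steps, Python scripts to look and compute and a tool call to move; the robot and the scene stay as the last step left them, time stands still between calls to the robot, and variables do not carry over. Pictures are saved under pics/ and viewed, and the job is handed in when it is done.

Besides the shell and the picture viewer there is one more tool, called as a command line: name --pt "numbers of a row" for each row, then --argument value for the rest. apply_moves: Moves the arm, as the interface text tells. Its arguments: {"type":"object","properties":{"motion":{"type":"array"},"squeeze":{"type":"number"}},"required":["motion"]}

```bash
mkdir -p pics; ls
python3 - <<'E'
from station import manip
import cv2,json
s=manip.sense();print(s)
for n in("side","top","wrist"):
    c=manip.get_calibration(n);print(n,c)
    im=manip.snapshot(n);cv2.imwrite(f"pics/{n}0.png",im[:,:,::-1])
print(manip.grasp_offset)
E
```

```text
pics
{'t': 0.0, 'q': array([-1.52551807e+00,  5.28448948e-01,  1.43387323e+00,  1.51140913e-05,
        1.18136518e+00, -1.78489940e-01]), 'qd': array([-0.00102806, -0.00042791,  0.00067751, -0.00096068,  0.00149404,
       -0.00117649]), 'tau': array([-2.67959251e-03, -4.42357743e+01, -1.78023612e+01, -5.23277304e-04,
        8.36906140e-03, -9.43153054e-06]), 'tcp_pos': array([ 0.13869819, -0.6087096 ,  0.23035342]), 'tool_rot': array([-0.07889276,  0.70342406, -0.70194682,  0.07900121]), 'force': array([-0.37786512,  0.62150664, -0.22449387]), 'ft_torque': array([-0.03728237,  0.02099531,  0.0045757 ]), 'finger_gap': 0.9996574454146578}
side {'intrinsics': array([[446.4999477 ,   0.        , 253.88980039],
       [  0.        , 446.4999477 , 195.1349674 ],
       [  0.        ,   0.        ,   1.        ]]), 'extrinsics': array([[-0.96023655,  0.09113482, -0.26389432,  0.14521003],
       [-0.27794567, -0.40111386,  0.87284241,  1.1887519 ],
       [-0.02630534,  0.91148347,  0.41049472,  0.644977  ],
       [ 0.        ,  0.        ,  0.        ,  1.        ]])}
top {'intrinsics'
[... 159 characters left out ...]
xtrinsics': array([[-0.02639673,  0.99504877, -0.09581838,  0.43026586],
       [-0.99963926, -0.02579957,  0.007466  , -0.04957746],
       [ 0.00495696,  0.09598089,  0.99537083,  1.01482856],
       [ 0.        ,  0.        ,  0.        ,  1.        ]])}
wrist {'intrinsics': array([[322.15433513,   0.        , 255.7472703 ],
       [  0.        , 322.15433513, 193.13996572],
       [  0.        ,   0.        ,   1.        ]]), 'extrinsics': array([[ 0.22109112,  0.93305196,  0.28378292,  0.21250573],
       [-0.97525181,  0.21200684,  0.06274555, -0.5913603 ],
       [-0.00161906, -0.29063229,  0.95683345,  0.37358713],
       [ 0.        ,  0.        ,  0.        ,  1.        ]])}
0.0187
```

View pics/top0.png

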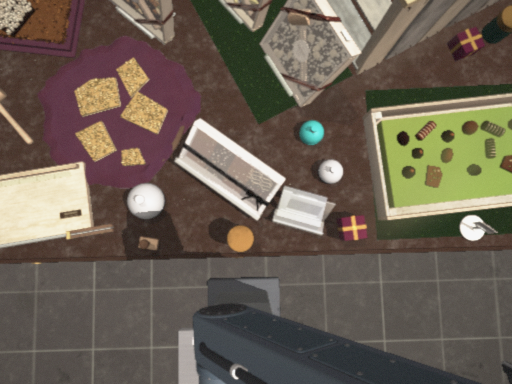

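View pics/side0.png

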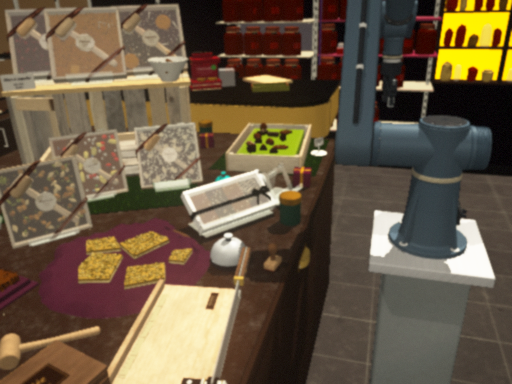

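View pics/wrist0.png

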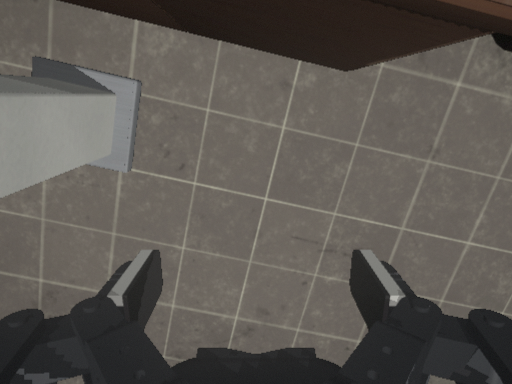

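The top view shows these candidates:
- (330,171): small steel dome, right of the middle.
- (146,200): larger steel dome, on the left, so the big bell.
- (312,133): turquoise look-alike.
- (472,228): white round thing with a spoon or handle by the tray.

By the description I choose (330,171), and will check it in a crop and measure it.

```bash
cat > h.py <<'E'
import numpy as np,cv2
def ray(c,u,v):
    K=c["intrinsics"];E=c["extrinsics"]
    d=np.array([(u-K[0,2])/K[0,0],-(v-K[1,2])/K[1,1],-1.]);return E[:3,3],E[:3,:3]@d
def onz(c,u,v,z):
    o,d=ray(c,u,v);return o+d*(z-o[2])/d[2]
def proj(c,p):
    K=c["intrinsics"];E=c["extrinsics"];q=E[:3,:3].T@(np.array(p)-E[:3,3])
    return K[0,0]*q[0]/-q[2]+K[0,2],K[1,1]*-q[1]/-q[2]+K[1,2]
E
python3 - <<'E'
from station import manip
from h import *
c=manip.get_calibration("top")
for n,u,v,z in[("small",330,171,.03),("big",146,200,.04),("turq",312,133,.03),("tin",240,238,.091),("gift",354,228,.056),("stamp",148,243,.06),("spoon",472,228,.03),("whitebox",302,208,.03),("longboxcorner",262,215,.05)]:
    print(n,onz(c,u,v,z).round(3))
im=cv2.imread("pics/top0.png")
a=cv2.resize(im[110:250,260:400],(560,560),interpolation=cv2.INTER_CUBIC)
b=cv2.resize(im[160:260,100:200],(200,200),interpolation=cv2.INTER_CUBIC)
o=np.zeros((560,760,3),np.uint8);o[:,:560]=a;o[:200,560:]=b
cv2.imwrite("pics/crop1.png",o)
s=cv2.imread("pics/side0.png");cv2.imwrite("pics/crop2.png",cv2.resize(s[140:280,180:340],(800,600)[:1]*1+(700,)if 0 else (640,560),interpolation=cv2.INTER_CUBIC))
E
```

```text
small [ 0.573 -0.272  0.03 ]
big [0.505 0.235 0.04 ]
turq [ 0.682 -0.226  0.03 ]
tin [ 0.398 -0.02   0.091]
gift [ 0.415 -0.323  0.056]
stamp [0.39  0.224 0.06 ]
spoon [ 0.406 -0.654  0.03 ]
whitebox [ 0.473 -0.19   0.03 ]
longboxcorner [ 0.456 -0.079  0.05 ]
```

View pics/crop1.png

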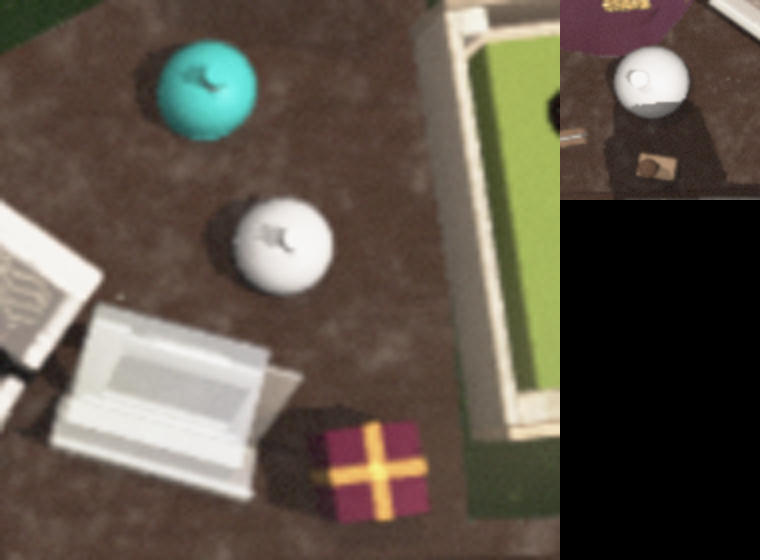

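View pics/crop2.png

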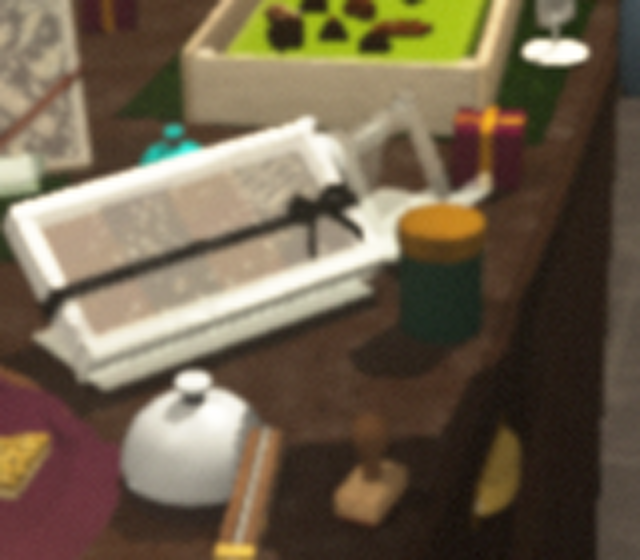

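```bash
cat >> h.py <<'E'
from scipy.spatial.transform import Rotation as R
def units(s,p):
    return R.from_quat(s["tool_rot"]).as_matrix().T@(np.array(p)-s["tcp_pos"])/.03
E
python3 - <<'E'
from station import manip
from h import *
c=manip.get_calibration("top");im=cv2.imread("pics/top0.png")
hsv=cv2.cvtColor(im,cv2.COLOR_BGR2HSV)
m=((hsv[...,1]<60)&(hsv[...,2]>130)).astype(np.uint8);m[:155]=0;m[190:]=0;m[:,:312]=0;m[:,350:]=0
cs,_=cv2.findContours(m,0,1);k=max(cs,key=cv2.contourArea)
(u,v),r=cv2.minEnclosingCircle(k);print(u,v,r,cv2.contourArea(k))
for z in(.01,.02,.03):print(z,onz(c,u,v,z).round(4),"diam",2*r*(1.0148-z)/358.7)
print("plunger",onz(c,328.5,169.3,.06))
s=manip.sense();print(R.from_quat(s["tool_rot"]).as_matrix().round(3))
p=onz(c,u,v,.015);print("to above",units(s,[p[0],p[1],.16]).round(3))
print(proj(c,[p[0],p[1],.06]))
E
```

```text
330.8674621582031 170.84336853027344 11.89749526977539 399.5
0.01 [ 0.5765 -0.2788  0.01  ] diam 0.06665516167867472
0.02 [ 0.5751 -0.2765  0.02  ] diam 0.06599179422566244
0.03 [ 0.5736 -0.2743  0.03  ] diam 0.06532842677265015
plunger [ 0.57360016 -0.26123097  0.06      ]
[[-0.975 -0.     0.222]
 [-0.222  0.002 -0.975]
 [-0.    -1.    -0.002]]
to above [-16.655   2.369  -7.528]
(np.float64(334.55696553209674), np.float64(168.33931651026094))
```

apply_moves --pt "0 -1 0 -0.5 0" --pt "0 -2.5 0.2 -1.2 0" --pt "0 -4.2 0.4 -1.9 0" --pt "0 -6 0.6 -2.7 0" --pt "0 -7.7 0.8 -3.5 0" --pt "0 -9.4 1 -4.3 0" --pt "0 -11.1 1 -5 0" --pt "0 -12.8 1 -5.8 0" --pt "0 -14.5 1 -6.6 0" --pt "0 -15.8 1 -7.2 0" --pt "0 -16.6 1 -7.5 0" --pt "0 -16.6 1 -7.5 0" --squeeze 20

```text
t: 1.65
tcp_pos: [0.5755, -0.2779, 0.2008]
tool_rot: [-0.08, 0.703, -0.702, 0.08]
force: [-0.5, 0.1, -0.3]
finger_gap: -0.001
```

Run:
```python
from station import manip
from h import *
s=manip.sense();print(s["t"],s["tcp_pos"],s["force"],s["finger_gap"],s["q"].round(2))
im=manip.snapshot("wrist");cv2.imwrite("pics/w1.png",im[:,:,::-1])
import pickle;pickle.dump(manip.get_calibration("wrist"),open("w1.pkl","wb"))
cv2.imwrite("pics/t1.png",manip.snapshot("top")[:,:,::-1])
```

```text
1.65 [ 0.57552344 -0.27794867  0.20084257] [-0.53864562  0.09966234 -0.33621572] -0.0005533809292547913 [-0.62  0.58  1.43  0.    1.14  0.72]
```

View pics/w1.png

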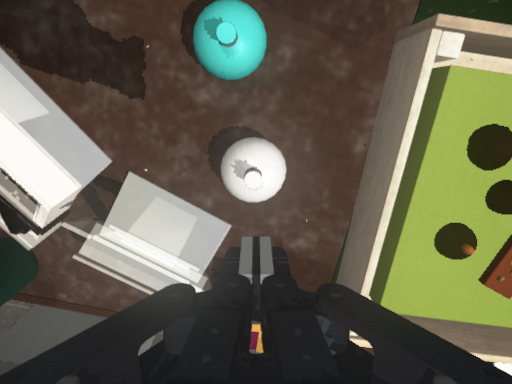

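The wrist view shows the steel small bell at (253,170) with its white plunger top at (253,179), the turquoise look-alike at (230,39), and the shut fingertips at about (257,240). I'll measure the plunger.

Run:
```python
from station import manip
from h import *
import pickle
c=pickle.load(open("w1.pkl","rb"));im=cv2.imread("pics/w1.png")
cv2.imwrite("pics/cw1.png",cv2.resize(im[130:250,200:310],(770,840)[:1]+(840,) if 0 else (550,600),interpolation=cv2.INTER_CUBIC))
g=cv2.cvtColor(im,6);print(g[165:195:2,240:268:2])
m=(g>110).astype(np.uint8);m[:130]=0;m[206:]=0;m[:,:215]=0;m[:,292:]=0
cs,_=cv2.findContours(m,0,1);k=max(cs,key=cv2.contourArea);print(cv2.minEnclosingCircle(k))
(u,v),r=cv2.minEnclosingCircle(k)
for z in(.01,.02,.03):print("dome",z,onz(c,u,v,z).round(4))
print("pl",onz(c,253,179,.06).round(4))
s=manip.sense();print("tip proj",proj(c,s["tcp_pos"]))
```

```text
[[175 182 188 194 199 204 246 251 251 250 250 250 250 249]
 [174 178 187 193 195 176 152 169 176 251 250 250 251 251]
 [178 174 180 174 103 102 106 128 144 191 251 252 252 252]
 [175 180 174 110 120 185 213 217 166 140 162 254 254 253]
 [170 175 154 146 243 250 251 251 251 244 147 253 255 254]
 [171 170 128 243 249 249 250 251 251 252 227 253 255 255]
 [180 172 183 248 250 251 250 250 252 252 253 254 255 255]
 [239 220 232 249 249 250 251 251 251 252 253 251 255 255]
 [237 242 215 249 249 249 250 251 252 252 253 254 255 255]
 [234 240 243 247 249 250 250 250 252 253 251 245 253 254]
 [234 236 241 222 249 249 250 251 251 251 241 245 252 253]
 [233 236 238 241 240 245 250 249 245 241 239 240 250 251]
 [233 235 237 240 241 236 234 234 236 241 239 246 250 250]
 [230 234 238 239 240 241 243 244 240 246 248 248 248 248]
 [225 232 235 237 239 241 242 243 243 245 246 246 246 244]]
((253.3405303955078, 169.54620361328125), 33.06748580932617)
dome 0.01 [ 0.5738 -0.2754  0.01  ]
dome 0.02 [ 0.5761 -0.275   0.02  ]
dome 0.03 [ 0.5783 -0.2746  0.03  ]
pl [ 0.5764 -0.2749  0.06  ]
tip proj (np.float64(258.4208629510562), np.float64(257.2421068070281))
```

View pics/cw1.png

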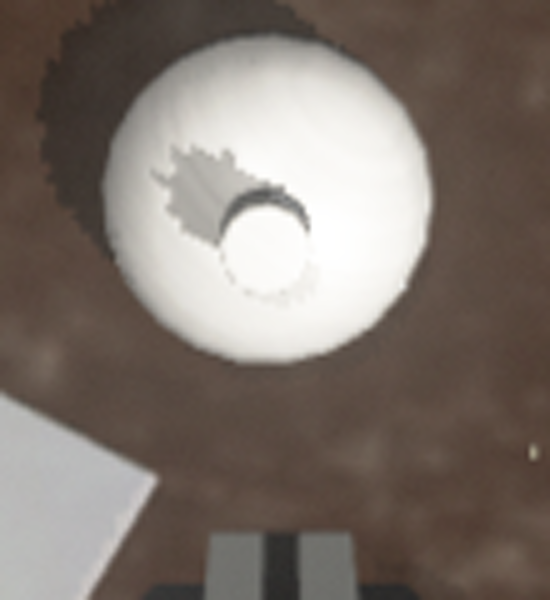

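apply_moves --pt "0 -0.05 0.8 -0.09 0" --pt "0 -0.05 1.8 -0.09 0" --pt "0 -0.05 2.8 -0.09 0" --pt "0 -0.05 3.7 -0.09 0" --pt "0 -0.05 4.2 -0.09 0" --pt "0 -0.05 4.4 -0.09 0" --pt "0 -0.05 4.4 -0.09 0"

```text
t: 2.62
tcp_pos: [0.5752, -0.277, 0.0696]
tool_rot: [0.079, -0.703, 0.703, -0.079]
force: [0.8, -0.2, -1.0]
finger_gap: -0.001
```

Run:
```python
from station import manip
from h import *
s=manip.sense();print(s["t"],s["tcp_pos"],s["force"],s["finger_gap"])
im=manip.snapshot("wrist");cv2.imwrite("pics/w2.png",im[:,:,::-1])
c=manip.get_calibration("wrist");print(proj(c,[.576,-.275,.06]),proj(c,s["tcp_pos"]))
```

```text
2.625 [ 0.57524247 -0.27699687  0.06961738] [ 0.83457849 -0.16849326 -0.99510016] -0.0005670594555064204
(np.float64(253.6917985272067), np.float64(245.1795063277561)) (np.float64(257.19946916291525), np.float64(255.97922327850853))
```

View pics/w2.png

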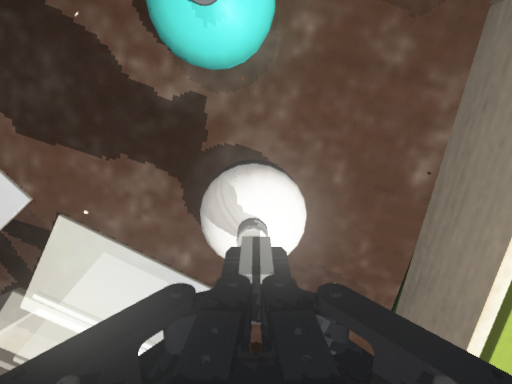

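Run:
```python
import cv2
im=cv2.imread("pics/w2.png")
cv2.imwrite("pics/cw2.png",cv2.resize(im[195:275,210:300],(675,600),interpolation=cv2.INTER_CUBIC))
```

```text
(no output)
```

View pics/cw2.png

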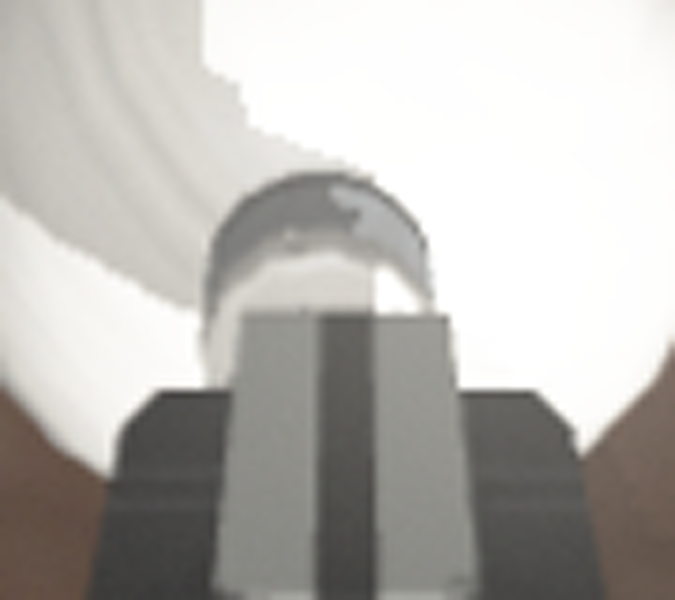

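apply_moves --pt "0 -0.06 0 -0.06 0" --pt "0 -0.06 0.1 -0.06 0" --pt "0 -0.06 0.2 -0.06 0" --pt "0 -0.06 0.25 -0.06 0" --pt "0 -0.06 0.25 -0.06 0"

```text
t: 3.3
tcp_pos: [0.5765, -0.2742, 0.0615]
tool_rot: [-0.079, 0.703, -0.703, 0.079]
force: [0.1, 0.1, -0.9]
finger_gap: 0.002
```

Run:
```python
from station import manip
from h import *
s=manip.sense();print(s["t"],s["tcp_pos"],s["force"],s["ft_torque"])
im=manip.snapshot("wrist")[:,:,::-1];cv2.imwrite("pics/w3.png",cv2.resize(im[195:275,210:300],(675,600),interpolation=cv2.INTER_CUBIC))
for i in range(3):print(manip.sense()["force"])
```

```text
3.3 [ 0.57648406 -0.27423856  0.06153071] [ 0.09813952  0.05508849 -0.89703121] [ 0.02139871  0.03241177 -0.01027778]
[0.45228706 0.08762671 0.54725504]
[0.45228706 0.08762671 0.54725504]
[0.45228706 0.08762671 0.54725504]
```

View pics/w3.png

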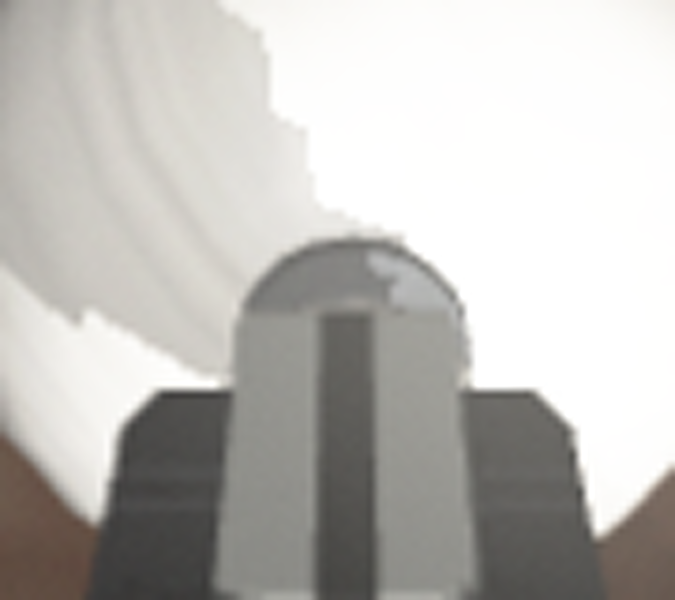

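The shut tips now sit centred over the plunger, about 1.5 mm above it with no force. I'll press now.

apply_moves --pt "0 0 0.07 0 0" --pt "0 0 0.14 0 0" --pt "0 0 0.2 0 0" --pt "0 0 0.2 0 0" --pt "0 0 0.2 0 0"

```text
t: 3.98
tcp_pos: [0.5768, -0.2745, 0.0561]
tool_rot: [0.079, -0.703, 0.703, -0.079]
force: [-0.1, -0.0, 1.9]
finger_gap: -0.0
```

Run:
```python
from station import manip
from h import *
F=[]
for i in range(3):
    im=manip.snapshot("wrist")[:,:,::-1];s=manip.sense();print(s["t"],s["tcp_pos"],s["force"])
cv2.imwrite("pics/w4.png",cv2.resize(im[195:275,210:300],(675,600),interpolation=cv2.INTER_CUBIC))
```

```text
4.025 [ 0.5767602  -0.27449261  0.05603934] [ 0.65194311 -0.40760555  2.84766418]
4.075 [ 0.57680406 -0.27450972  0.05604356] [0.1945795  0.26144157 2.8619654 ]
4.125 [ 0.57676387 -0.27451345  0.05600977] [ 0.40813869 -0.84740576  3.1985405 ]
```

View pics/w4.png

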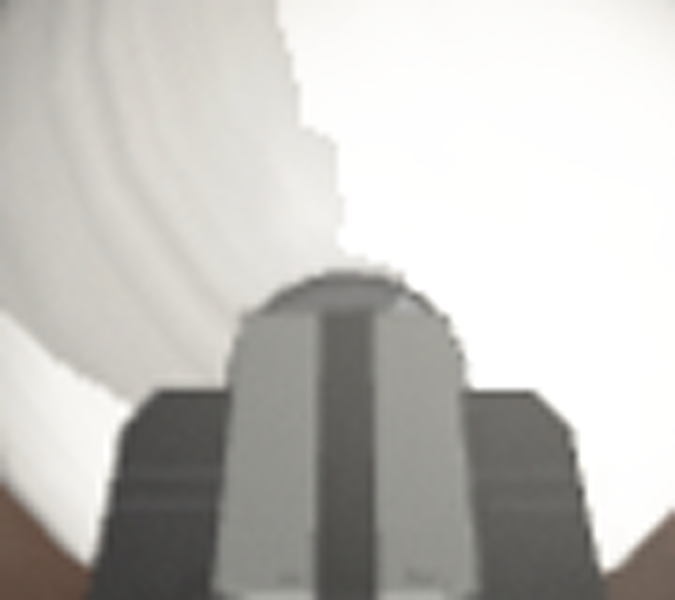

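The reading of about 3 N at z 0.056 fits 4 mm of press, past the 3 mm ring point. I'll go 1 mm deeper for margin, then lift well clear.

apply_moves --pt "0 0 0.03 0 0" --pt "0 0 0.03 0 0" --pt "0 0 0.03 0 0"

```text
t: 4.5
tcp_pos: [0.5768, -0.2745, 0.055]
tool_rot: [0.079, -0.703, 0.703, -0.079]
force: [-0.1, 0.2, 2.5]
finger_gap: 0.001
```

Run:
```python
from station import manip
for i in range(3):
    manip.snapshot("wrist");s=manip.sense();print(s["t"],s["tcp_pos"],s["force"])
```

```text
4.55 [ 0.57679634 -0.27450511  0.05500442] [ 0.67923036 -0.34374405  2.88579682]
4.6 [ 0.57682525 -0.27451176  0.05502434] [0.87886287 0.39822804 4.42557846]
4.65 [ 0.57677437 -0.27448181  0.05500539] [-0.04221061 -0.48944119  3.29458493]
```

apply_moves --pt "0 0 -0.1 0 0" --pt "0 0 -0.35 0 0" --pt "0 0 -0.6 0 0" --pt "0 0 -0.7 0 0" --pt "0 0 -0.7 0 0" --pt "0 0 -0.7 0 0"

```text
t: 5.4
tcp_pos: [0.5764, -0.2742, 0.0757]
tool_rot: [-0.079, 0.703, -0.703, 0.079]
force: [0.2, -0.5, 0.6]
finger_gap: 0.001
```

Run:
```python
from station import manip
from h import *
im=manip.snapshot("wrist")[:,:,::-1];s=manip.sense();print(s["t"],s["tcp_pos"],s["force"])
cv2.imwrite("pics/w5.png",cv2.resize(im[175:275,200:310],(660,600),interpolation=cv2.INTER_CUBIC))
```

```text
5.45 [ 0.57637727 -0.27420326  0.07566041] [0.51019372 1.18865906 0.02009636]
```

View pics/w5.png

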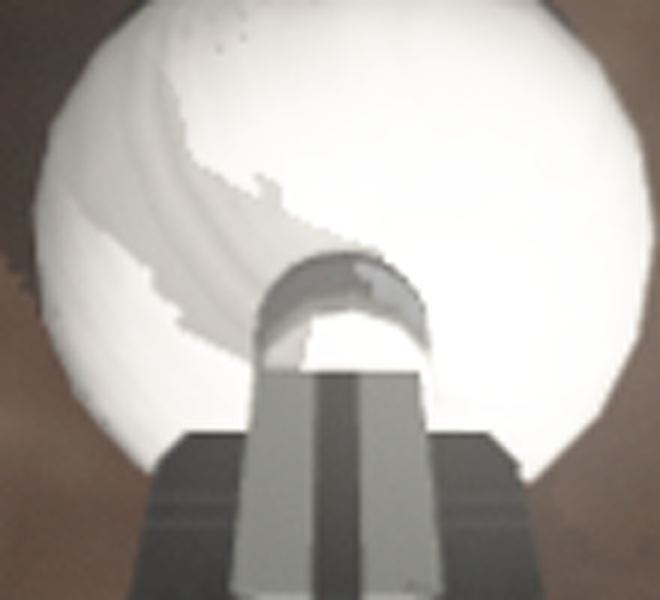

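The crop shows the plunger fully up (top edge near row 310), free of the fingers, and still centred. Now the second ring.

apply_moves --pt "0 0 0.2 0 0" --pt "0 0 0.4 0 0" --pt "0 0 0.52 0 0" --pt "0 0 0.61 0 0" --pt "0 0 0.69 0 0" --pt "0 0 0.7 0 0" --pt "0 0 0.7 0 0" --pt "0 0 0.7 0 0"

```text
t: 6.45
tcp_pos: [0.5763, -0.2741, 0.055]
tool_rot: [-0.079, 0.703, -0.703, 0.079]
force: [-2.4, 1.1, 3.1]
finger_gap: -0.002
```

Run:
```python
from station import manip
for i in range(3):
    manip.snapshot("wrist");s=manip.sense();print(s["t"],s["tcp_pos"],s["force"])
```

```text
6.5 [ 0.57621543 -0.27409977  0.05498687] [-2.3760803   1.52428817  3.60824103]
6.55 [ 0.57625367 -0.2741      0.05495234] [-3.68894421  1.72154902  2.55867011]
6.6 [ 0.57628095 -0.27414228  0.0549466 ] [-3.03455124  0.95416404  3.6242065 ]
```

apply_moves --pt "0 0 -0.1 0 0" --pt "0 0 -0.35 0 0" --pt "0 0 -0.7 0 0" --pt "0 0 -1.2 0 0" --pt "0 0 -1.2 0 0" --pt "0 0 -1.2 0 0"

```text
t: 7.35
tcp_pos: [0.5766, -0.2744, 0.0912]
tool_rot: [0.079, -0.703, 0.703, -0.079]
force: [0.4, 0.4, 0.0]
finger_gap: -0.0
```

Run:
```python
from station import manip
from h import *
im=manip.snapshot("wrist")[:,:,::-1];s=manip.sense();print(s["t"],s["tcp_pos"],s["force"])
cv2.imwrite("pics/w6.png",cv2.resize(im[155:275,190:320],(650,600),interpolation=cv2.INTER_CUBIC))
```

```text
7.4 [ 0.57638973 -0.27422397  0.09079028] [ 0.51142459  0.05640886 -0.14570016]
```

View pics/w6.png

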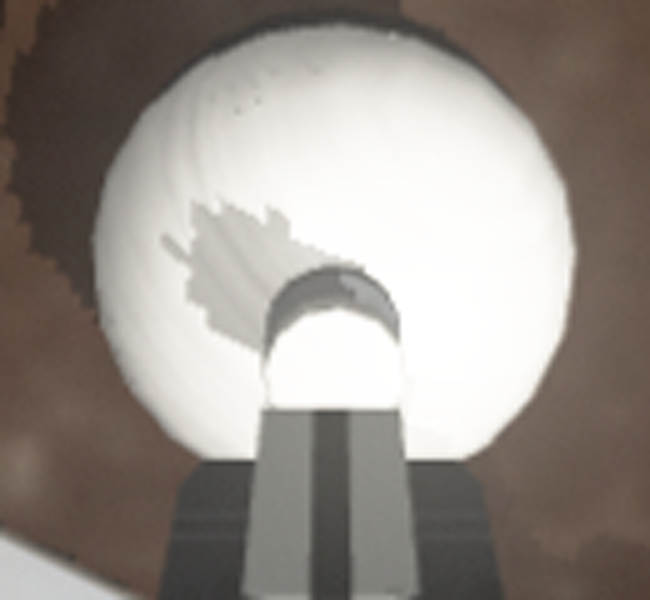

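The plunger is up and free again after the second ring. Withdrawing upward and then back along the way I came.

apply_moves --pt "0 0 -0.8 0 0" --pt "0 0 -2 0 0" --pt "0 0 -3.2 0 0" --pt "0 0.5 -4.2 0.2 0" --pt "0 1.8 -4.6 0.8 0" --pt "0 3.3 -4.6 1.5 0" --pt "0 4.8 -4.6 2.2 0" --pt "0 6.3 -4.6 2.9 0" --pt "0 7.3 -4.6 3.4 0" --pt "0 8 -4.6 3.6 0" --pt "0 8 -4.6 3.6 0" --pt "0 8 -4.6 3.6 0"

```text
t: 8.9
tcp_pos: [0.3669, -0.4324, 0.2286]
tool_rot: [-0.079, 0.703, -0.702, 0.079]
force: [0.6, 0.4, 0.2]
finger_gap: 0.003
```

Run:
```python
from station import manip
from h import *
im=manip.snapshot("top")[:,:,::-1];s=manip.sense();print(s["t"],s["tcp_pos"],s["force"],abs(s["qd"]).max())
cv2.imwrite("pics/t2.png",im);a=cv2.imread("pics/top0.png")
for n,(x,y) in dict(small=(331,171),big=(146,200),tin=(240,238),gift=(354,228),stamp=(148,243),turq=(312,133)).items():
    p=a[y-22:y+22,x-25:x+25].astype(np.float32);q=im[y-22:y+22,x-25:x+25].astype(np.float32)
    print(n,[round(v,2) for v in cv2.phaseCorrelate(p.mean(2),q.mean(2))[0]],round(float(abs(p-q).mean()),1))
hsv=cv2.cvtColor(im.copy(),cv2.COLOR_BGR2HSV)
m=((hsv[...,1]<60)&(hsv[...,2]>130)).astype(np.uint8);m[:155]=0;m[190:]=0;m[:,:312]=0;m[:,350:]=0
cs,_=cv2.findContours(m,0,1);k=max(cs,key=cv2.contourArea);print(cv2.minEnclosingCircle(k))
```

```text
8.95 [ 0.36720342 -0.43224911  0.22868401] [0.13287428 0.86870337 0.68632964] 0.008602952677616679
small [-0.03, 0.57] 1.9
big [-0.13, 0.54] 5.9
tin [-0.02, 0.72] 17.2
gift [-0.02, 0.52] 5.2
stamp [-0.18, 0.44] 6.9
turq [0.08, 0.46] 2.0
((330.8674621582031, 170.84336853027344), 11.89749526977539)
```

View pics/t2.png

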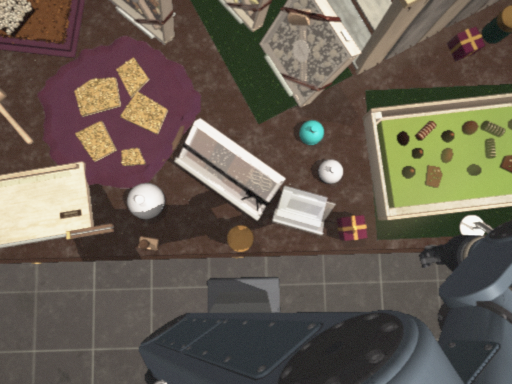

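The top view shows the small bell at the same pixel as before (330.9,170.8). The big bell, tin (240,238), gift (354,228) and stamp (148,243) show no shift of their own, and the arm is clear. Handing in.

```bash
python3 -c "
from station import manip
print(manip.sign_off())"
```

```text
the job is handed in; nothing more can be done
None
```

I rang the small steel bell, the one right of the middle at about (0.576, −0.275), twice with the shut fingertips and then withdrew. I handed the job in at about 9 s. There is no direct reading of the plunger or the ring, so both rings are inferred from tip height and force.

- **Presses:** Each press took the tips to z = 0.055, about 5 mm down, against 3 mm to ring and 7 mm at the stop. Vertical force was about 3–4 N. During the second press the sensor also showed a sideways force of about 3–4 N.
- **Release:** After each press I lifted the tips 16–31 mm above the plunger, and the close-up wrist pictures showed it up and free.
- **Last checks:** In the final top view the small bell's dome fitted to exactly the same pixel as at the start. The other things' patches all read the same half-pixel offset, which the unmoved small bell shows too, so I take it as an artefact. The tin's patch differed most in brightness (17, against 2–7 for the others). I put that down to the arm's changed shadow and did not check it further.
- **Clearance:** The arm ended clear of everything, with force readings at noise level.

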